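# Lock the tube caps down and shut the heater

## Task

The sample tubes are in the dry-block heater and ready to be heated. With the fingertips, push the upright orange retainer over onto the tube caps and press it down until it snaps under its catch and stays there; then swing the grey cover over it and press it fully shut on the heater. Nothing is to be picked up: the tubes stay in their wells, and the bottles, the marker and the dish stay where they stand.

Things in the scene. Friction and masses are not known exactly. Their poses are not given: they have to be found in the camera images.
- heater: dry-block heater, white case 220 x 190 x 85 mm, fixed; origin on the bench under its centre, x from the sloped front panel to the rear, y to its left seen from the front, z up. In its top an aluminium block (96 x 76 mm, centre at x = 5, top at z = 86 mm) with 12 wells, six holding micro tubes whose caps reach z = 95 mm
- retainer_hinge (a point): middle of the orange retainer's hinge axis, which runs along the heater's x on the right side of the block: heater frame (5, -55, 102) mm
- retainer (a joint): orange slotted plate hinged right of the block (92 mm along the hinge, reaches 110 mm from it, 4 mm thick, hinge axis in its mid-plane); rad, 0 = flat over the tube caps, towards heater +y, 1.57 = upright. A weak spring (under 1 N at its free end) lifts it unless caught. Its tongue meets the catch at about 0.15; about 6 N on the pad snaps it in, to rest at about 0.01; stop at -0.03
- retainer_pad (a point): centre of the top of the ribbed press pad (34 x 26 mm) on the retainer, 75 mm from its hinge, 7 mm above its mid-plane on the side that is uppermost when folded down (the outer, right-hand side when upright)
- catch_top (a point): top middle of the grey spring catch, 30 mm wide, left of the block, which leans outward to the heater's +y when pushed and springs back; 41 mm beyond the press pad's centre when the retainer is down; it need not be touched
- cover_hinge (a point): middle of the cover's hinge axis, which runs along the heater's y at the rear: heater frame (97, 0, 89) mm
- cover (a joint): grey hood 156 x 150 x 34 mm with a finger lip at its front edge, hinged at the rear; rad, 0 = shut over retainer and tubes, about 1.7 = standing open. Friction hinge: it stays where it is left and takes about 2 to 5 N at the front edge to push it all the way down. An upright retainer blocks it at about 0.9
- cover_edge (a point): middle of the cover's front edge on its outer face (the top when shut): 155 mm from the hinge axis along the cover and 34 mm outward of it
- tube_0_mid (a point): micro tube in a well (13 mm cap, 41 mm tall), clear with a white cap; point on its axis 20 mm above its tip
- tube_1_mid (a point): micro tube in a well (13 mm cap, 41 mm tall), clear with a white cap; point on its axis 20 mm above its tip
- tube_2_mid (a point): micro tube in a well (13 mm cap, 41 mm tall), clear with a white cap; point on its axis 20 mm above its tip
- tube_3_mid (a point): micro tube in a well (13 mm cap, 41 mm tall), clear with a white cap; point on its axis 20 mm above its tip
- tube_4_mid (a point): micro tube in a well (13 mm cap, 41 mm tall), clear with a white cap; point on its axis 20 mm above its tip
- tube_5_mid (a point): micro tube in a well (13 mm cap, 41 mm tall), clear with a white cap; point on its axis 20 mm above its tip
- bottle_white_mid (a point): small white bottle with a white cap, 42 mm wide, 68 mm tall; bystander, point half-way up at its centre
- bottle_red_mid (a point): small white bottle with a red cap, 42 mm wide, 68 mm tall; bystander, point half-way up at its centre
- marker_mid (a point): red marker pen, 126 mm long, lying; bystander, point half-way up at its centre
- dish_mid (a point): single clear dish with tan filling, 61 mm wide, 15 mm tall; bystander, point half-way up at its centre

How it is judged:
By the outcome, as a careful person would: the job done as asked, in the order asked, and still so for the second after the job is handed in, with the robot touching nothing.
It also fails if it takes over 42 s, if anything falls off the work surface, if the arm or the gripper's body presses on something with over 40 N, if the wrist force passes 120 N, or if a joint passes its speed limit or range.

## Robot

A 6-joint arm with a two-finger parallel gripper is mounted at the origin on a cart in front of the work surface, level with it; the furniture and walls round the work are solid. World frame = base frame: x ahead of the robot, y to its left, z up, the work surface at z = 0. Lengths are in m, angles in degrees, forces in N, time in s.
With the tool pointing down it reaches from about 0.325 to 0.85 m from the base axis. Payload 15.5 kg.
Tool frame: the origin (TCP) lies at the very end of the fingers, on their centre line; the grasp point (between the pads) lies arm.grip_depth behind it (arm.grip_depth is the distance from the TCP to the grasp point, in m); z points along the fingers, y is the direction in which the jaws open and shut (so a half turn about z gives the same grasp; the last joint's range is limited). The gripper opens to 91 mm and grips with 3 to 60 N. Pads are 32 mm wide; open, the fingers measure 118 mm over their backs; the gripper's body (76 mm by 178 mm) begins 60 mm behind the grasp point.
Start: joints at [-79.326, 28.281, 77.091, -0, 74.628, -5.472], TCP at [0.174, -0.6, 0.176] pointing down, gripper open.
Joint ranges: [-166.48, 166.48], [-47.26, 123.95], [12.59, 153.08], [-70.14, 250.14], [6.76, 159.57], [-176.63, 176.63]. Speed limits (degrees/s): [108.29, 108.29, 147.25, 172.46, 172.46, 172.46].

## Interface

Orientations are given as a 3x3 rotation matrix whose columns are the frame's x, y, z axes.
In Python, from rig import arm gives the robot as it stands. Calls block until the motion is done:
- arm.move_to(position, orientation): joint-space move of the TCP to a pose.
- arm.move_l(position, orientation=None, feed=0.15): straight line of the TCP; orientation=None keeps the orientation; feed is the mean speed in m/s.
- arm.move_joints(angles): joint-space move.
- arm.grip(opening): finger opening in m; the grip force is fixed at half the most; returns when the fingers have stopped.
- arm.sleep(seconds).
- arm.solve_ik(position, orientation): joint angles nearest the present ones, or None.
- arm.snapshot(name): name is "side" or "top" or "wrist"; returns the picture (400x640x3 uint8, red, green, blue); there is no depth.
- arm.get_calibration(name): a dict with "intrinsics" (3x3 intrinsics, pixels), "cam_to_world" (4x4, takes a point from camera to world coordinates). Camera axes: x right, y down, z forward; pixel columns grow to the right and rows downward; lengths in m; the calibration is good to about 2 mm. A picture is of the moment at which its call begins: read the wrist's pose just before it. get_calibration takes no time and is no camera call; for the wrist camera it gives the pose at the moment of the call.
A pose or a line that the arm cannot do raises arm.Unreachable and nothing moves.
- arm.sign_off(): hands the job in, once; it reports no verdict.
Readings, each from a call of its own:
- arm.current_t(): time.
- arm.current_joint_positions(): joint angles.
- arm.current_dq(): joint speeds.
- arm.current_tau(): joint torques, N m.
- arm.current_ee_pos(): TCP position.
- arm.current_tool_rot(): TCP orientation.
- arm.current_force(): force on the tool from outside, world axes, zero at the start.
- arm.current_torque(): the same for the moment, N m.
- arm.current_width(): finger opening in m.
Only numpy, scipy, OpenCV 4.12 (cv2) and the standard library are available. Lean on these libraries where they do the work, as an engineer would, in place of code of your own. Each camera call takes 0.05 s, during which the arm holds its last target.

## Working session

There is one attempt and no reset: what is moved stays moved. The work goes in short steps, each a Python script; the robot and the scene stay as the last script left them, time stands still between calls to the robot, and variables do not carry over. Pictures are saved under pics/ and viewed, and the job is handed in when it is done.

```bash
mkdir -p pics; ls; python3 - <<'E'
from rig import arm
import cv2
for n in ["side","top","wrist"]:
    c=arm.get_calibration(n); im=arm.snapshot(n)
    cv2.imwrite(f"pics/{n}0.png",im[:,:,::-1]); print(n,c["intrinsics"].round(1).tolist(),c["cam_to_world"].round(3).tolist())
print(arm.current_t(),arm.grip_depth,arm.current_tool_rot().round(2).tolist() if hasattr(arm.current_tool_rot(),'round') else arm.current_tool_rot())
E
```

```text
pics
side [[455.2, 0.0, 317.2], [0.0, 455.2, 199.0], [0.0, 0.0, 1.0]] [[0.995, -0.037, 0.089, 0.437], [-0.096, -0.508, 0.856, -1.153], [0.013, -0.861, -0.509, 0.672], [0.0, 0.0, 0.0, 1.0]]
top [[365.9, 0.0, 315.2], [0.0, 365.9, 200.4], [0.0, 0.0, 1.0]] [[-0.01, -0.994, 0.104, 0.447], [-1.0, 0.009, -0.004, -0.141], [0.003, -0.104, -0.995, 0.932], [0.0, 0.0, 0.0, 1.0]]
wrist [[341.4, 0.0, 319.3], [0.0, 341.4, 201.0], [0.0, 0.0, 1.0]] [[0.277, -0.921, -0.273, 0.251], [-0.961, -0.265, -0.08, -0.578], [0.001, 0.285, -0.959, 0.383], [0.0, 0.0, 0.0, 1.0]]
0.15 0.0188 [[0.96, 0.28, -0.0], [0.28, -0.96, 0.0], [0.0, -0.0, -1.0]]
```

View pics/side0.png

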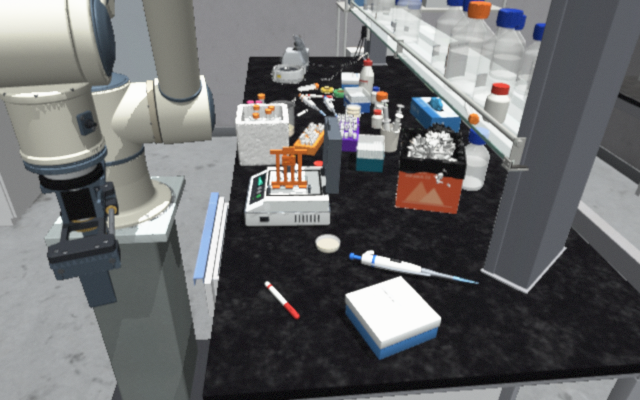

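View pics/top0.png

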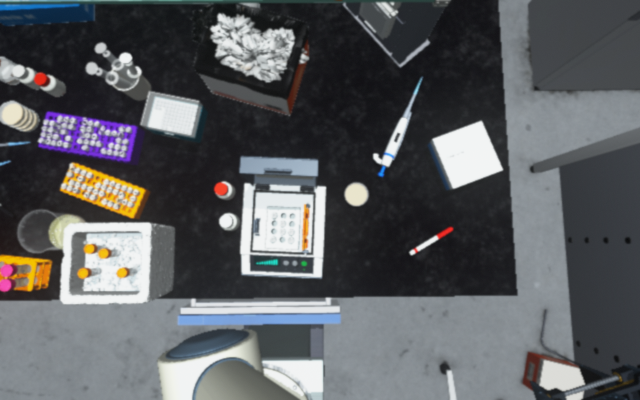

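View pics/wrist0.png

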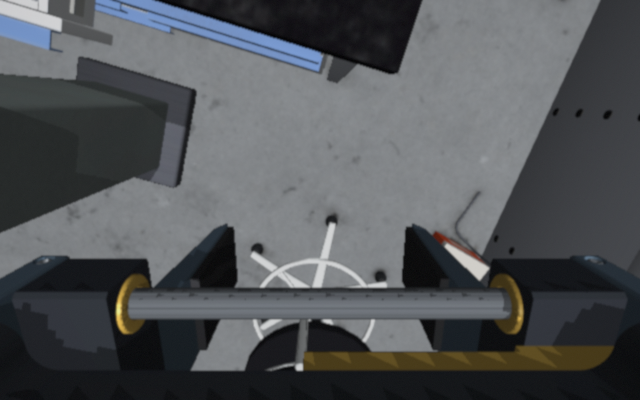

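The heater stands with its front to the robot at about (283,215) in the top view. The upright orange retainer is on its right at (306,228), and the open cover is at the rear at (280,165). I'll zoom in for corners.

```bash
python3 - <<'E'
import cv2
a=cv2.imread("pics/top0.png")[145:290,205:380]; cv2.imwrite("pics/topz.png",cv2.resize(a,None,fx=4,fy=4,interpolation=cv2.INTER_CUBIC))
a=cv2.imread("pics/side0.png")[110:260,225:365]; cv2.imwrite("pics/sidez.png",cv2.resize(a,None,fx=4,fy=4,interpolation=cv2.INTER_CUBIC))
E
```

```text
(no output)
```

View pics/topz.png

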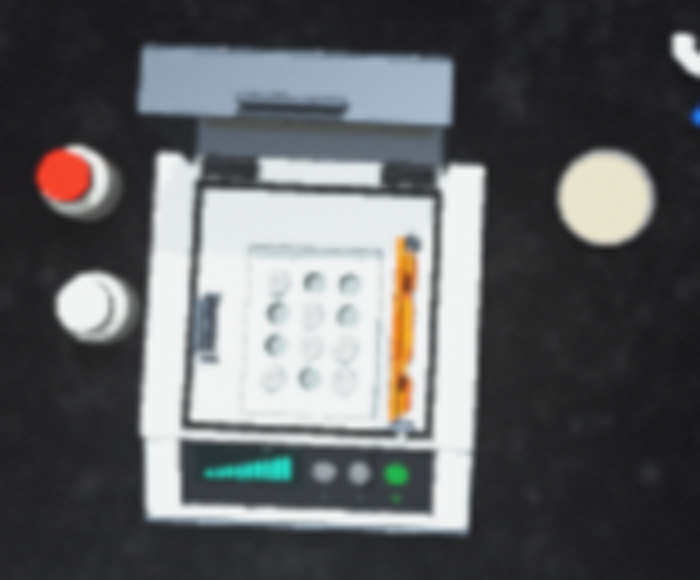

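View pics/sidez.png

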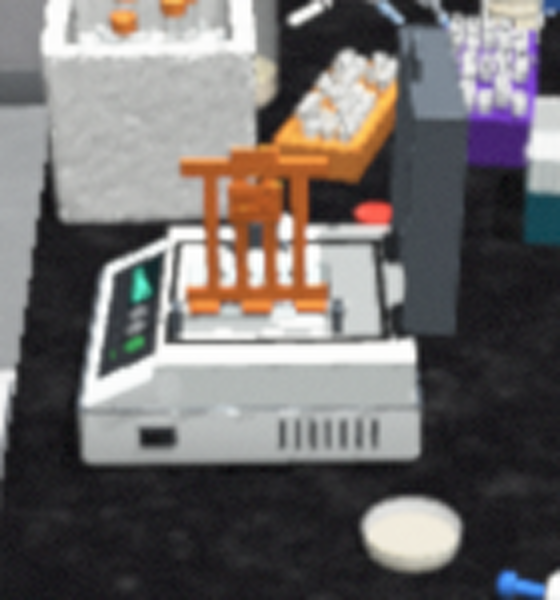

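```bash
cat > h.py <<'E'
import numpy as np
from rig import arm
def ray(name,uv,z,c=None):
    c=c or arm.get_calibration(name)
    d=np.linalg.solve(c["intrinsics"],[uv[0],uv[1],1.]); T=np.array(c["cam_to_world"])
    d=T[:3,:3]@d; o=T[:3,3]; return o+d*(z-o[2])/d[2]
E
python3 - <<'E'
from h import *
def t(n,p,z): 
    print(n,ray("top",(p[0]/4+205-.4,p[1]/4+145-.4),z).round(4))
def s(n,p,z): 
    print(n,ray("side",(p[0]/4+225-.4,p[1]/4+110-.4),z).round(4))
for n,p,z in [("RR",(485,165),.085),("RL",(157,153),.085),("FR",(472,450),.085),("FL",(142,435),.085),("bl RL",(250,246),.086),("bl RR",(385,250),.086),("bl FL",(241,416),.086),("bl FR",(374,421),.086),("frontL bot",(147,521),.03),("frontR",(468,533),.03),("catch",(208,330),.09),("ret mid",(403,325),.212),("red",(64,175),.068),("white",(85,306),.068),("dish",(606,197),.015)]: t(n,p,z)
for n,p,z in [("FRbot",(83,460),0),("RRbot",(419,460),0),("RRtop",(415,342),.085)]: s(n,p,z)
E
```

```text
RR [ 0.5703 -0.1694  0.085 ]
RL [0.5792 0.0223 0.085 ]
FR [ 0.4055 -0.1598  0.085 ]
FL [0.4159 0.0292 0.085 ]
bl RL [ 0.524  -0.0324  0.086 ]
bl RR [ 0.5209 -0.1107  0.086 ]
bl FL [ 0.4262 -0.0276  0.086 ]
bl FR [ 0.4226 -0.1038  0.086 ]
frontL bot [0.3622 0.0366 0.03  ]
frontR [ 0.353 -0.158  0.03 ]
catch [ 0.4754 -0.009   0.09  ]
ret mid [ 0.4729 -0.1239  0.212 ]
red [0.5691 0.0808 0.068 ]
white [0.491  0.0671 0.068 ]
dish [ 0.5593 -0.2479  0.015 ]
FRbot [ 0.3524 -0.1414  0.    ]
RRbot [ 0.5736 -0.1582  0.    ]
RRtop [ 0.5698 -0.1486  0.085 ]
```

```bash
cat >> h.py <<'E'
yaw=np.radians(-2.8); O=np.array([.467,-.068,0])
R=np.array([[np.cos(yaw),-np.sin(yaw),0],[np.sin(yaw),np.cos(yaw),0],[0,0,1]])
def W(p): return O+R@(np.array(p)/1000.)
def ret(r,a,off=0,x=5): # point r from hinge, off above midplane
    return W([x,-55+r*np.cos(a)-off*np.sin(a),102+r*np.sin(a)+off*np.cos(a)])
def cov(r,a,off=0,y=0): # from hinge toward front, outward
    return W([97-r*np.cos(a)+off*np.sin(a),y,89+r*np.sin(a)+off*np.cos(a)])
def proj(name,P,c=None):
    c=c or arm.get_calibration(name); T=np.linalg.inv(c["cam_to_world"]); q=np.array(c["intrinsics"])@(T[:3,:3]@P+T[:3,3]); return q[:2]/q[2]
E
python3 - <<'E'
from h import *
import cv2
pts=[W(p) for p in [(110,95,85),(110,-95,85),(110,-95,0),(-110,-95,0),(53,-33,86),(53,43-5,86),(-43,-38,86),(-43,38,86)]]
pts+=[ret(110,np.pi/2,0,5+46),ret(110,np.pi/2,0,5-46),ret(0,0,0,51),ret(0,0,0,-41),ret(75,np.pi/2,7)]
pts+=[cov(155,1.7,34,y) for y in(-75,0,75)]+[cov(0,1.7,0,-75)]
for n,(x,y,sc) in {"side":(225,110,4),"top":(205,145,4)}.items():
    im=cv2.imread(f"pics/{n}z.png")
    for i,p in enumerate(pts):
        u=(proj(n,p)+.4-[x,y])*4
        q=(int(u[0]),int(u[1])); cv2.circle(im,q,3,(0,0,255),-1); cv2.putText(im,str(i),q,0,.5,(255,0,255),1)
    cv2.imwrite(f"pics/{n}o.png",im)
E
```

```text
(no output)
```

View pics/sideo.png

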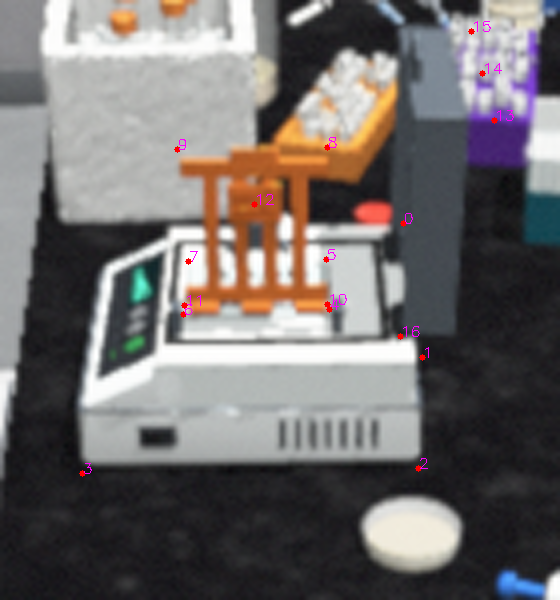

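View pics/topo.png

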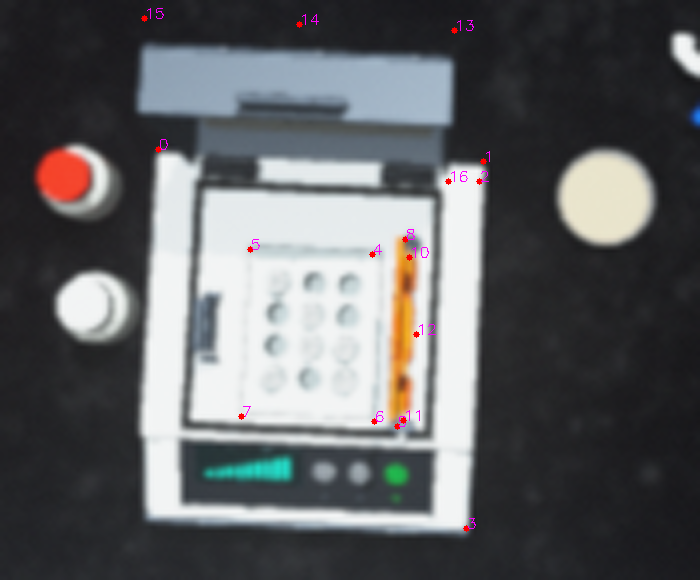

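```bash
cat >> h.py <<'E'
TR=np.column_stack([R[:,0],-R[:,1],[0,0,-1]])
HY,HX=.0135,.016
def ret_tcp(a,back=0,drop=0):
    rc=80+8*(1-a/1.57)
    p=ret(rc,a,7); return p-R[:,1]*(HY+back)+np.array([0,0,-drop])
def cov_tcp(a,back=0,drop=0):
    rc=140+12*(1-a/1.6)
    return cov(rc,a,34)+R[:,0]*(HX+back)+np.array([0,0,-drop])
E
python3 - <<'E'
from h import *
for a in (1.5,1.55,1.6,1.65,1.7):
    print(a,[((proj(n,cov(155,a,34,y))+.4-o)*4).round() for n,o in (("top",(205,145)),("side",(225,110))) for y in (-75,)])
for p in [ret_tcp(1.55,.03),ret_tcp(.8),ret_tcp(0),cov_tcp(1.6,.03),cov_tcp(1.6,.03)+[0,0,.09],cov_tcp(.8),cov_tcp(0)]:
    q=arm.solve_ik(p,TR); print(p.round(3),None if q is None else np.round(q,0))
E
```

```text
1.5 [array([452.,  90.]), array([444., 109.])]
1.55 [array([453.,  74.]), array([457., 111.])]
1.6 [array([453.,  59.]), array([470., 113.])]
1.65 [array([454.,  45.]), array([482., 116.])]
1.7 [array([454.,  31.]), array([495., 120.])]
[ 0.467 -0.172  0.182] [-27.  18.  94.  -0.  68.  66.]
[ 0.471 -0.083  0.167] [-17.  17.  98.  -0.  65.  76.]
[ 0.473 -0.049  0.109] [-13.  21. 102.  -0.  56.  80.]
[ 0.648 -0.077  0.228] [-12.  28.  69.  -0.  83.  81.]
[ 0.648 -0.077  0.318] [-12.  26.  60.  -0.  95.  81.]
[ 0.503 -0.07   0.217] [-15.  16.  90.  -0.  74.  78.]
[ 0.428 -0.066  0.123] [-17.  17. 107.  -0.  56.  76.]
```

```bash
python3 - <<'E'
from h import *
import cv2
arm.move_to(ret_tcp(1.57,.045)+[0,0,.06],TR)
arm.grip(0)
print(arm.current_t(),arm.current_width(),arm.current_force())
arm.move_l(ret_tcp(1.57,.03),feed=.1)
cv2.imwrite("pics/s1.png",arm.snapshot("side")[80:260,200:400,::-1].repeat(3,0).repeat(3,1))
cv2.imwrite("pics/t1.png",arm.snapshot("top")[145:290,205:380,::-1].repeat(4,0).repeat(4,1))
print(arm.current_t(),arm.current_ee_pos(),ret_tcp(1.57,.03),arm.current_force())
E
```

```text
3.3667 0.00036597157047141944 [-0.38050661  0.40658476  0.78269818]
4.2333 [ 0.46726145 -0.1738771   0.18262478] [ 0.46684349 -0.17355466  0.18200555] [-0.02160226 -0.35037934  0.26078583]
```

View pics/s1.png

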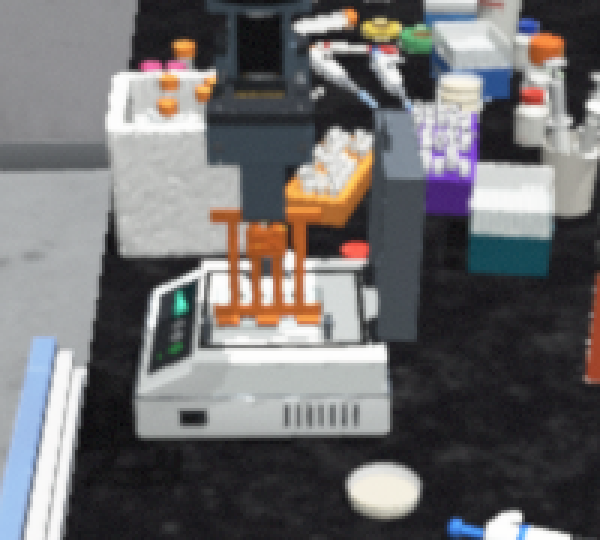

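View pics/t1.png

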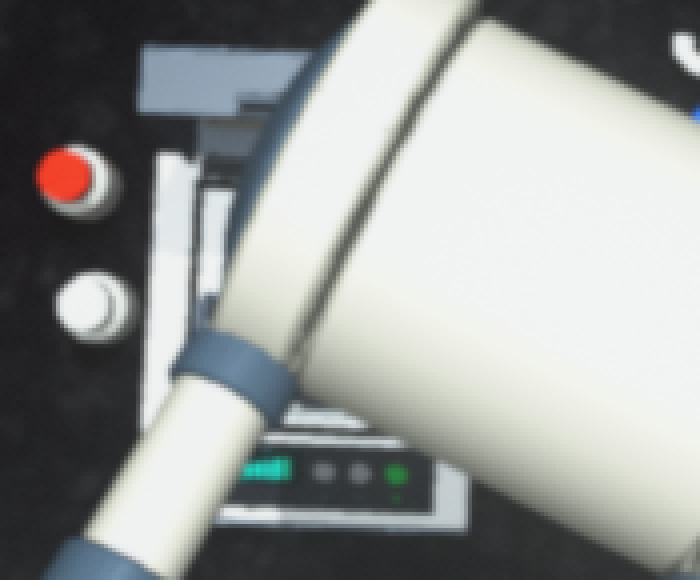

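```bash
python3 - <<'E'
from h import *
p=np.array(arm.current_ee_pos()); f=lambda P:((proj("side",P)-[200,80])*3).round()
print(f(p),f(ret(75,1.57,7)),f(ret(110,1.57)),f(ret(0,0)))
E
```

```text
[264. 260.] [264. 242.] [264. 200.] [266. 318.]
```

```bash
python3 - <<'E'
from h import *
import cv2
im=arm.snapshot("side")[100:200,255:345,::-1]
im=cv2.convertScaleAbs(im,alpha=1.5,beta=20)
cv2.imwrite("pics/s2.png",cv2.resize(im,None,fx=6,fy=6,interpolation=cv2.INTER_CUBIC))
cv2.imwrite("pics/w2.png",arm.snapshot("wrist")[:,:,::-1])
E
```

```text
(no output)
```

View pics/s2.png

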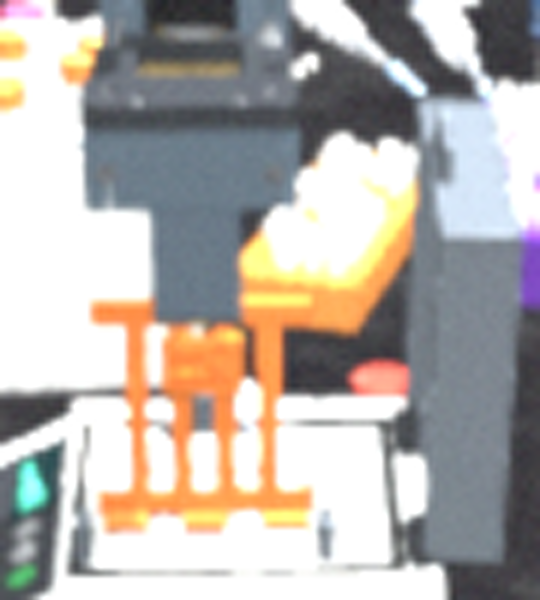

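View pics/w2.png

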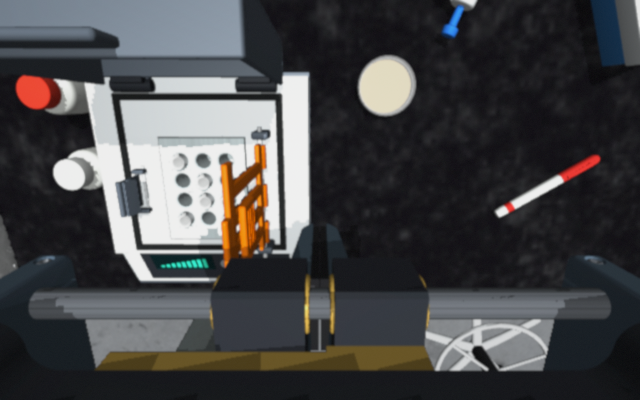

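```bash
python3 - <<'E'
from h import *
p=np.array(arm.current_ee_pos()); f=lambda n,P:(proj(n,P)).round(1)
for dz in (0,.02,.03,.04,.079):
  print(dz,"side ctr/near/far",[f("side",p+R@[0,y,0]+[0,0,dz]) for y in(0,-.0135,.0135,-.089)],"wrist",[f("wrist",p+R@[x,0,0]+[0,0,dz]) for x in (0,.016)])
print(arm.current_joint_positions(), arm.current_tool_rot())
E
```

```text
0 side ctr/near/far [array([288.1, 166.7]), array([288. , 169.3]), array([288.1, 164.2]), array([287.7, 184.6])] wrist [array([319. , 228.4]), array([318.9, 204.9])]
0.02 side ctr/near/far [array([287.9, 159.2]), array([287.8, 161.7]), array([287.9, 156.7]), array([287.6, 176.7])] wrist [array([319. , 240.5]), array([319., 215.])]
0.03 side ctr/near/far [array([287.8, 155.3]), array([287.8, 157.8]), array([287.9, 152.9]), array([287.5, 172.6])] wrist [array([319. , 247.5]), array([319. , 220.9])]
0.04 side ctr/near/far [array([287.7, 151.5]), array([287.7, 153.9]), array([287.8, 149.1]), array([287.4, 168.6])] wrist [array([319.1, 255.2]), array([319. , 227.3])]
0.079 side ctr/near/far [array([287.4, 136. ]), array([287.3, 138.3]), array([287.5, 133.8]), array([287. , 152.3])] wrist [array([319.2, 294.8]), array([319.2, 260.9])]
[-2.72776426e+01  1.76544484e+01  9.40678274e+01 -9.77841590e-04
  6.82170846e+01  6.55309559e+01] [[ 9.98798659e-01 -4.89935558e-02  9.33404351e-04]
 [-4.89931057e-02 -9.98798992e-01 -4.99135548e-04]
 [ 9.56737750e-04  4.52805537e-04 -9.99999440e-01]]
```

```bash
python3 - <<'E'
from h import *
import cv2
p=np.array([.174,-.6,.176])
yd=np.array([.28,-.96,0])
for dz in (0,.02,.04): print(dz,[proj("side",p+s*yd*.052+[0,0,dz]).round(1) for s in (1,0,-1)])
a=cv2.imread("pics/side0.png")[180:330,30:150]
cv2.imwrite("pics/sg.png",cv2.resize(cv2.convertScaleAbs(a,alpha=2,beta=20),None,fx=4,fy=4))
E
```

```text
0 [array([109.6, 323.2]), array([109.4, 299.8]), array([109.1, 279. ])]
0.02 [array([106.5, 313.1]), array([106.5, 290. ]), array([106.4, 269.5])]
0.04 [array([103.4, 302.7]), array([103.5, 279.9]), array([103.6, 259.6])]
```

View pics/sg.png

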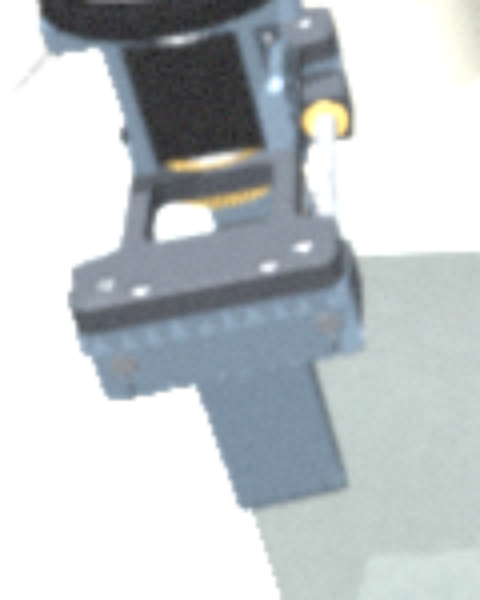

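The pictures from both cameras agree that the visible fingertips end about 38 mm above the reported TCP. In the side view the tip is at (288,153) instead of (288,169), and the start picture shows the same offset. I'll aim with that offset and watch the force as I go.

```bash
cat >> h.py <<'E'
DZ=np.array([0,0,-.038])
def st(tag): print(tag,round(arm.current_t(),2),np.round(arm.current_ee_pos(),4),np.round(arm.current_force(),2))
E
python3 - <<'E'
from h import *
import cv2
arm.move_l(ret_tcp(1.57,.03)+DZ,feed=.1); st("down")
for a in (1.57,1.45,1.25):
    arm.move_l(ret_tcp(a)+DZ,feed=.1); st(a)
im=arm.snapshot("side")[100:200,255:345,::-1]
cv2.imwrite("pics/s3.png",cv2.resize(im,None,fx=6,fy=6,interpolation=cv2.INTER_CUBIC))
E
```

```text
down 4.87 [ 0.467  -0.1736  0.1442] [-0.17 -0.23 -0.43]
1.57 5.32 [ 0.4686 -0.1435  0.1444] [-0.68 -0.09 -0.08]
1.45 5.57 [ 0.4689 -0.134   0.145 ] [1.08 0.04 0.23]
1.25 5.88 [ 0.4696 -0.1175  0.1437] [ 0.11 -0.49 -0.41]
```

View pics/s3.png

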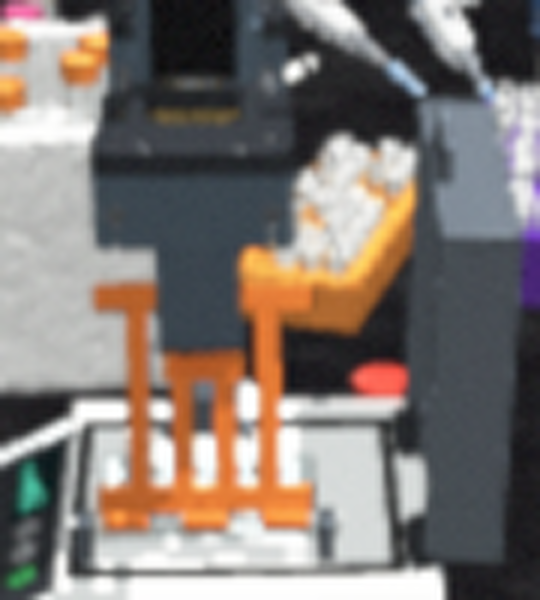

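The fingertip is on the pad at (200,350) in the zoomed view, and the retainer has begun to tilt. I'll keep going.

```bash
python3 - <<'E'
from h import *
import cv2
for a in (1.0,.75,.5,.3,.2):
    arm.move_l(ret_tcp(a)+DZ,feed=.1); st(a)
    f=np.linalg.norm(arm.current_force())
    if f>15: print("stop"); break
im=arm.snapshot("side")[100:200,255:345,::-1]
cv2.imwrite("pics/s4.png",cv2.resize(im,None,fx=6,fy=6,interpolation=cv2.INTER_CUBIC))
E
```

```text
1.0 6.29 [ 0.4705 -0.0976  0.1375] [-0.23 -0.89 -0.54]
0.75 6.65 [ 0.4712 -0.0797  0.1263] [-0.85  0.28 -0.16]
0.5 7.02 [ 0.472  -0.0651  0.111 ] [0.51 0.23 0.61]
0.3 7.34 [ 0.4724 -0.0563  0.0963] [-0.57  0.43  0.04]
0.2 7.59 [ 0.4727 -0.053   0.0882] [-1.65 -0.1   1.07]
```

View pics/s4.png

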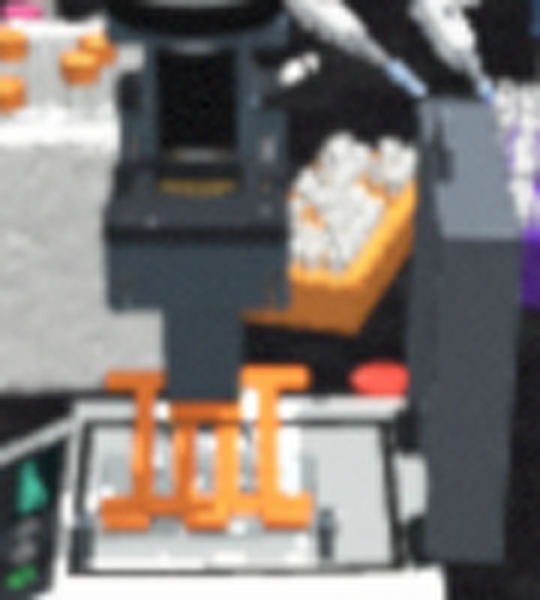

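The retainer is nearly down, with the fingertip on the pad at (200,400). Next I'll press in small steps and watch the force.

```bash
python3 - <<'E'
from h import *
p=np.array(ret_tcp(.1)+DZ); p[1]+=.0  
base=ret_tcp(.0)+DZ
for z in np.arange(.086,.055,-.002):
    t=base.copy(); t[2]=z
    arm.move_l(t,feed=.04); st(round(z,4))
    if arm.current_force()[2]>18: break
E
```

```text
0.086 7.91 [ 0.473  -0.0486  0.0861] [-0.17  0.02  0.74]
0.084 8.16 [ 0.473  -0.0488  0.0839] [0.89 0.1  0.  ]
0.082 8.41 [ 0.4729 -0.0488  0.0819] [ 0.62 -1.01  0.55]
0.08 8.66 [ 0.4729 -0.0488  0.0799] [0.55 0.06 0.72]
0.078 8.91 [ 0.473  -0.0487  0.0779] [0.61 0.26 0.22]
0.076 9.16 [ 0.4729 -0.0487  0.076 ] [0.22 2.75 2.91]
0.074 9.41 [ 0.4727 -0.0489  0.0738] [ 0.57  0.68 -0.01]
0.072 9.66 [ 0.4729 -0.0488  0.0719] [ 0.38 -0.35  0.56]
0.07 9.91 [ 0.473  -0.0488  0.0699] [-0.01  0.59  1.32]
0.068 10.16 [ 0.4732 -0.0488  0.0684] [-1.81  0.97 13.46]
0.066 10.41 [ 0.4735 -0.0488  0.0674] [-7.65  4.01 39.56]
```

```bash
python3 - <<'E'
from h import *
import cv2
b=np.array(arm.current_ee_pos()); 
arm.move_l([b[0],b[1],.26],TR,feed=.25); st("up")
cv2.imwrite("pics/w5.png",arm.snapshot("wrist")[:,:,::-1])
im=arm.snapshot("side")[100:200,255:345,::-1]
cv2.imwrite("pics/s5.png",cv2.resize(im,None,fx=6,fy=6,interpolation=cv2.INTER_CUBIC))
E
```

```text
up 11.33 [ 0.4727 -0.0486  0.2586] [-0.39 -0.43 -0.07]
```

View pics/w5.png

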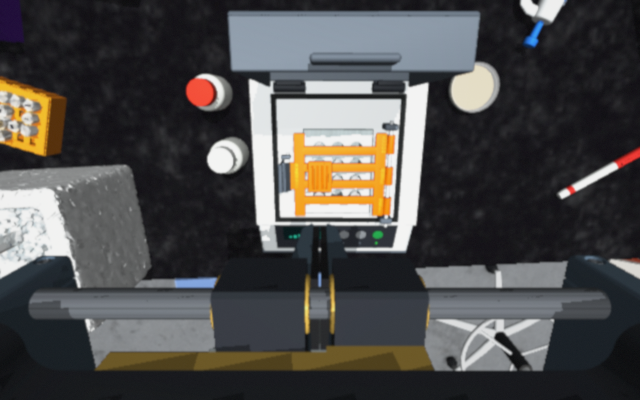

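View pics/s5.png

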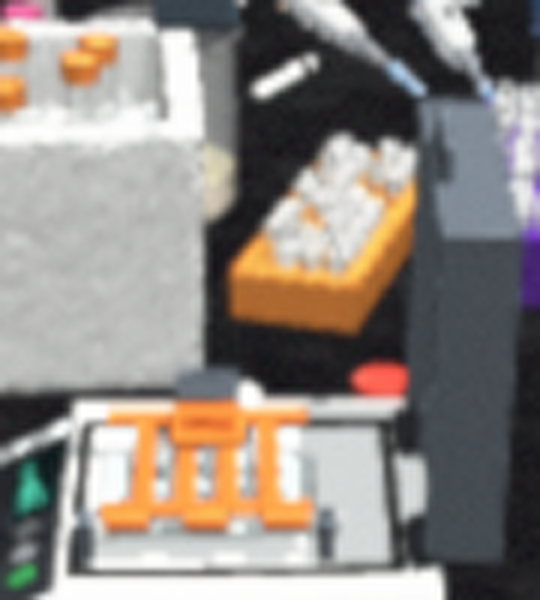

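```bash
python3 - <<'E'
from h import *
print("pad a=.01,.1", [((proj("side",ret(75,a,7))+.4-[255,100])*6).round() for a in (.01,.1,.2)])
print("pad edge wrist",[proj("wrist",ret(75,a,7)).round() for a in (.01,.1,.2)])
print("post base",ray("side",(485,268),0),ray("side",(523,290),0))
for z in (.3,.4,.5): print(z,ray("top",(300,3),z),ray("side",(500,140),z),ray("side",(400,55),z))
print(cov_tcp(1.6,.03))
E
```

```text
pad a=.01,.1 [array([205., 423.]), array([205., 410.]), array([205., 397.])]
pad edge wrist [array([319., 177.]), array([320., 179.]), array([321., 180.])]
post base [ 0.91356444 -0.36557069  0.        ] [ 0.96590905 -0.44518354  0.        ]
0.3 [ 0.8795927 -0.1189725  0.3      ] [ 0.90495539 -0.31506359  0.3       ] [0.88395812 0.43271691 0.3       ]
0.4 [ 0.81124017 -0.12248669  0.4       ] [ 0.77914067 -0.5403119   0.4       ] [0.76378507 0.00655065 0.4       ]
0.5 [ 0.74288765 -0.12600087  0.5       ] [ 0.65332595 -0.76556021  0.5       ] [ 0.64361202 -0.41961561  0.5       ]
[ 0.64785726 -0.0768454   0.22794752]
```

The retainer is caught: its pad is at (210,422), against a predicted (205,423) for 0.01 rad. Shelf clearance is fine, with its front edge at x≈0.86. Now the cover.

```bash
python3 - <<'E'
from h import *
import cv2
t=cov_tcp(1.6,.03)+DZ
arm.move_l([t[0],t[1],.26],TR,feed=.2); st("over")
arm.move_l(t,feed=.1); st("behind")
arm.move_l(cov_tcp(1.6,.003)+DZ,feed=.1); st("contact")
for a in (1.5,1.35):
    arm.move_l(cov_tcp(a)+DZ,feed=.1); st(a)
    if np.linalg.norm(arm.current_force())>20: break
im=arm.snapshot("side")[80:200,255:385,::-1]
cv2.imwrite("pics/s6.png",cv2.resize(im,None,fx=5,fy=5,interpolation=cv2.INTER_CUBIC))
E
```

```text
over 12.47 [ 0.6472 -0.0767  0.2598] [-0.07  0.04 -0.78]
behind 13.32 [ 0.6482 -0.0769  0.1906] [ 0.64  0.24 -0.72]
contact 13.73 [ 0.6214 -0.0756  0.1907] [ 0.25 -0.12 -0.33]
1.5 14.06 [ 0.6041 -0.0747  0.194 ] [-0.45  0.15  0.26]
1.35 14.43 [ 0.5821 -0.0737  0.197 ] [-0.22 -0.51  0.21]
```

View pics/s6.png

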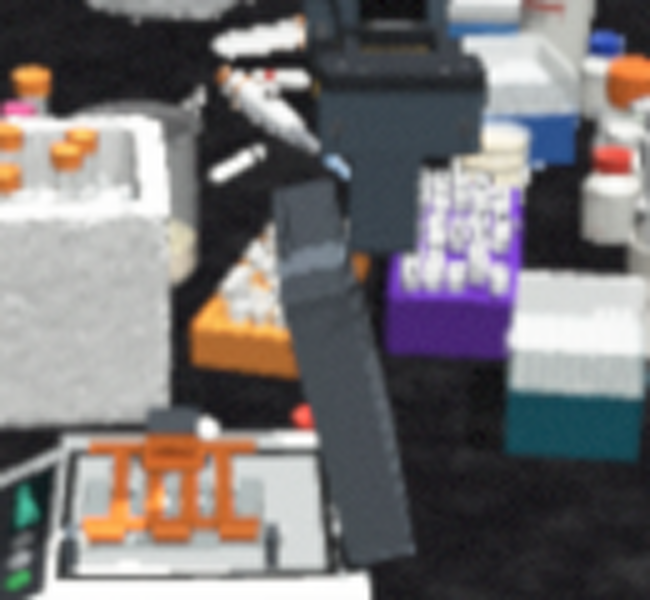

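The cover is following, with the finger behind its outer face. I'll continue the arc.

```bash
python3 - <<'E'
from h import *
import cv2
for a in (1.15,.95,.75,.55,.35,.2,.1,.04):
    arm.move_l(cov_tcp(a)+DZ,feed=.12); st(a)
    if np.linalg.norm(arm.current_force())>20: break
im=arm.snapshot("side")[80:200,255:385,::-1]
cv2.imwrite("pics/s7.png",cv2.resize(im,None,fx=5,fy=5,interpolation=cv2.INTER_CUBIC))
E
```

```text
1.15 14.88 [ 0.5528 -0.0722  0.1959] [ 0.34 -0.11 -0.54]
0.95 15.28 [ 0.524  -0.0709  0.1888] [ 0.04  0.28 -0.31]
0.75 15.68 [ 0.4968 -0.0696  0.1759] [ 0.61 -0.04  0.88]
0.55 16.08 [ 0.4725 -0.0684  0.1577] [0.55 0.12 0.77]
0.35 16.49 [ 0.4522 -0.0674  0.1346] [0.66 1.1  0.26]
0.2 16.83 [ 0.4399 -0.0667  0.1146] [ 0.37 -0.14  0.7 ]
0.1 17.12 [ 0.4333 -0.0664  0.1004] [ 0.24 -0.07 -0.08]
0.04 17.37 [ 0.43   -0.0662  0.0914] [ 0.45 -0.22  0.19]
```

View pics/s7.png

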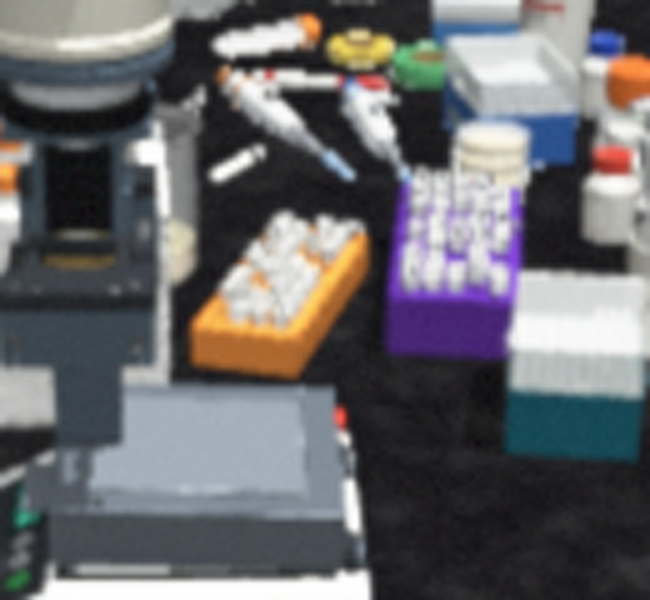

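```bash
python3 - <<'E'
from h import *
import cv2
b=cov_tcp(0)+DZ
for z in np.arange(.0895,.068,-.0015):
    b[2]=z; arm.move_l(b,feed=.04); st(round(z,4))
    if arm.current_force()[2]>18: break
arm.sleep(.3); st("hold")
b=np.array(arm.current_ee_pos())
arm.move_l([b[0],b[1],b[2]+.1],TR,feed=.2); st("up")
arm.move_to([.36,-.35,.25],TR); st("away")
c=arm.snapshot("side"); 
cv2.imwrite("pics/s8.png",cv2.resize(c[110:230,225:385,::-1],None,fx=5,fy=5,interpolation=cv2.INTER_CUBIC))
cv2.imwrite("pics/t8.png",cv2.resize(arm.snapshot("top")[140:290,200:400,::-1],None,fx=4,fy=4,interpolation=cv2.INTER_CUBIC))
E
```

```text
0.0895 17.67 [ 0.4281 -0.0661  0.0897] [-1.16 -0.67  0.44]
0.088 17.92 [ 0.428  -0.0661  0.0879] [ 0.18 -0.31 -0.28]
0.0865 18.17 [ 0.428  -0.0661  0.0864] [0.76 0.32 0.13]
0.085 18.42 [ 0.4281 -0.0661  0.0849] [0.33 0.22 0.9 ]
0.0835 18.67 [ 0.4281 -0.0661  0.0846] [-8.03  1.37 37.84]
hold 18.97 [ 0.4282 -0.0661  0.0846] [-9.74  2.   38.19]
up 19.62 [ 0.4277 -0.066   0.1837] [ 0.6   0.12 -0.16]
away 20.77 [ 0.3602 -0.3489  0.2493] [ 0.1  -0.43  0.39]
```

View pics/s8.png

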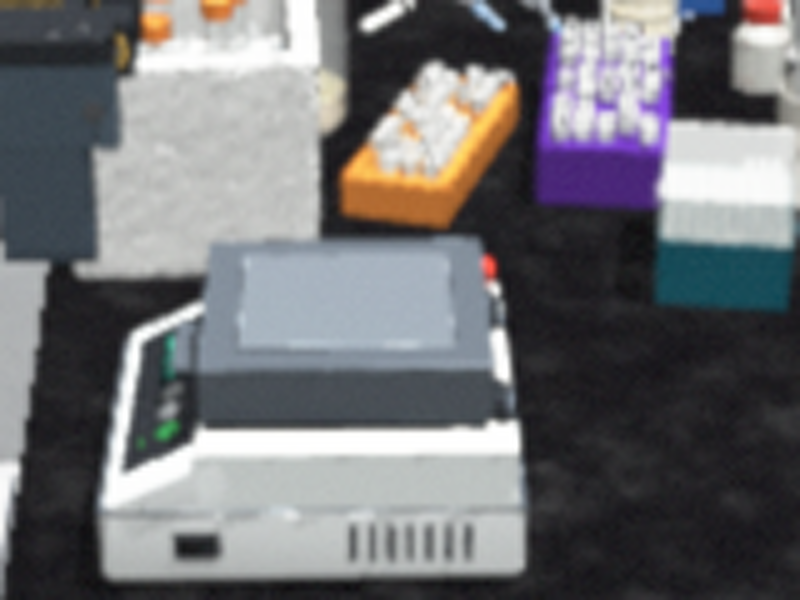

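View pics/t8.png

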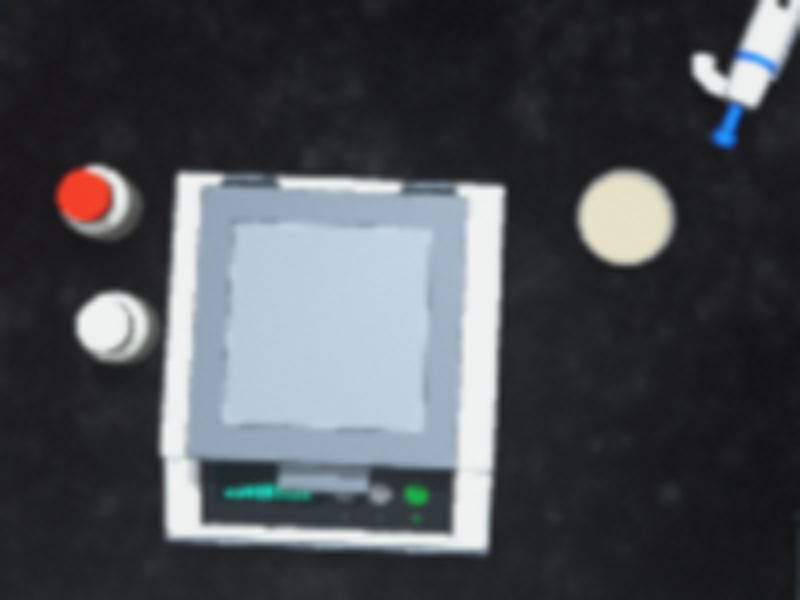

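```bash
python3 -c "
from rig import arm
print(arm.sign_off(),arm.current_t())"
```

```text
the job is handed in; nothing more can be done
the job is handed in; nothing more can be done
```

The retainer is snapped under its catch and the cover is pressed fully shut. I handed the job in at about 21 s, with the arm clear of everything.

- **Retainer:** I pushed it over by its press pad and pressed until it reached a hard stop; the wrist force read about 40 N at the bottom. After I lifted off, it stayed down. The pad was at row 422 in the zoomed side picture, against a predicted 423 for 0.01 rad.
- **Cover:** I swung it over from behind and pressed it to a hard stop at about 38 N. The fingertip stopped at about z = 0.1226 m, against 0.123 m predicted for fully shut. The last side and top pictures show the hood lying flat on the case.
- **Bystanders:** The bottles and dish look unmoved in the last pictures. The marker was outside the last crops; I never worked near it.
- **Disagreement:** The reported TCP did not match the pictures. The fingertips really end about 38 mm short of it, seen in both the side and wrist cameras. I corrected for this, and both contact heights then agreed with the model.
- **Not checked:** The retainer and tubes could not be seen once the cover was shut.

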